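# Click the rock's turntable round to its fifth notch

## Task

Two indexing turntables stand on the bench; by its lever, turn the one that carries the plaster rock until the lever rests in its fifth notch, counting the notch next to the upright post as the first. Click it on one notch at a time, with a short stop of about half a second in the third and in the fourth notch, and never go past the fifth. Then let go; do not turn the other turntable, which carries the paint pot.

Things in the scene. Friction and masses are not known exactly. Their poses are not given: they have to be found in the camera images.
- rock_stand: Fixed round grey base, 190 mm across, 20 mm thick, of the turntable with the speckled plaster rock (top 86 mm above bench). Origin: on the bench under the upright pivot; z up, -x roughly to the robot. Teeth 6 mm high stand in an arc 75 mm from the pivot on the -x side; between them lie six notches 15 deg apart. A 12 mm post, 52 mm high, stands at the arc's +y (left) end, beyond the first notch.
- rock_table (a joint): Angle (rad) of the rock's turntable and lever, one piece: 0 in the first notch, +0.262 per notch (fifth 1.047, sixth and last 1.309), counterclockwise from above: the knob goes from left to right. The lever points along the base's own direction 142.5 deg (from +x to +y) plus this angle. Starts in notch 1 or 2. A sprung ball holds it in each notch; about 5 N at the knob clicks it over a tooth.
- rock_knob (a point): Centre of the top of the upright black round knob at the end of that lever, 110 mm from the pivot and 89 mm above the bench. The knob is 18 mm in diameter and free to grip between 50 and 89 mm above the bench; the lever arm's top is at 48 mm. One notch moves it 29 mm along its arc.
- pot_knob (a point): Same point on the other turntable, alike in all but its load, a paint pot (61 mm wide, top 105 mm above the bench). Leave it alone. Which turntable stands on the left and which on the right varies.

How it is judged:
By the outcome, as a careful person would: the job done as asked, in the order asked, and still so for the second after the job is handed in, with the robot touching nothing.
It also fails if it takes over 38 s, if anything falls off the work surface, if the arm or the gripper's body presses on something with over 40 N, if the wrist force passes 120 N, or if a joint passes its speed limit or range.

## Robot

A 7-joint arm with a two-finger parallel gripper is mounted at the origin on a cart in front of the work surface, level with it; the furniture and walls round the work are solid. World frame = base frame: x ahead of the robot, y to its left, z up, the work surface at z = 0. Lengths are in m, angles in rad, forces in N, time in s.
With the tool pointing down it reaches from about 0.425 to 0.95 m from the base axis. Payload 4.7 kg.
Tool frame: the origin (TCP) lies on the centre line of the jaws, within the pads' length; the fingertips stand robot.nose_length ahead of it and the grasp point (between the pads) lies 8 mm behind it (robot.nose_length is the distance from the TCP to the fingertips, in m); z points along the fingers, y is the line along which they close (so a half turn about z gives the same grasp; the last joint's range is limited). The gripper opens to 85 mm and grips with 20 to 120 N. Pads are 22 mm wide; open, the fingers measure 114 mm over their backs; the gripper's body (76 mm by 85 mm) begins 54 mm behind the grasp point. The pads swing forward as they close: fully open they stand 13 mm farther back than shut.
Start: joints at [1.077, 0.469, -0.049, 1.532, 0.024, 1.141, -0.082], TCP at [0.303, -0.603, 0.242] pointing down, gripper open.
Joint ranges: [-2.59, 2.59], [-0.33, 1.99], [-1.39, 1.29], [0.1, 2.45], [-1.04, 4.18], [0.21, 1.99], [-2.66, 2.66]. Speed limits (rad/s): [2.57, 2.57, 3.14, 3.14, 3.14, 3.14, 3.14].

## Interface

Orientations are given as [roll, pitch, yaw] about the fixed x, y, z axes, in that order (R = Rz(yaw) Ry(pitch) Rx(roll)).
In Python, from plant import robot gives the robot as it stands. Calls block until the motion is done:
- robot.goto(position, orientation): joint-space move of the TCP to a pose.
- robot.move_straight(position, vel=0.15, attitude=None, contact_N=None): straight line of the TCP; attitude=None keeps the orientation; vel is the mean speed in m/s. With contact_N (N) it stops when the force on the tool has changed by that much, and returns True; else False.
- robot.move_joints(angles): joint-space move.
- robot.grip(opening, strength=None): opening from 0.0 (shut) to 1.0 (fully open); strength is the grip in N (None keeps the last); returns when the fingers have stopped.
- robot.sleep(seconds).
- robot.inverse_kinematics(position, orientation): joint angles nearest the present ones, or None.
- robot.sense(): the state.
- robot.grab_frame(name): name is "side" or "top"; returns a dict with "image" (480x640x3 uint8, red, green, blue), "range_z" (480x640 float32, m along the optical axis (not along the pixel's ray), 0 where there is no reading), "fx", "fy", "cx", "cy" (pixels), "R" (3x3) and "t" (3): a world point X has camera coordinates R X + t. Camera axes: x right, y down, z forward; pixel columns grow to the right and rows downward; lengths in m; the calibration is good to about 2 mm. A picture is of the moment at which its call begins.
A pose or a line that the arm cannot do raises robot.IKError and nothing moves.
- robot.close_job(): hands the job in; it is judged then, once.
The state is a dict: "t": time; "joint_pos": joint angles; "joint_velocities": joint speeds; "effort": joint torques, N m; "tcp_pos": TCP position; "tcp_rot": TCP orientation; "wrist_force": force on the tool from outside, world axes, zero at the start; "torque": the same for the moment, N m; "opening": opening from 0.0 (shut) to 1.0 (fully open); "gripper_force": force on a finger pad.
Only numpy, scipy, OpenCV 4.12 (cv2) and the standard library are available. Lean on these libraries where they do the work, as an engineer would, in place of code of your own. Each camera call takes 0.05 s, during which the arm holds its last target. There are 200 camera calls.

## Working session

There is one attempt and no reset: what is moved stays moved. The work goes in short steps, each a Python script; the robot and the scene stay as the last script left them, time stands still between calls to the robot, and variables do not carry over. Pictures are saved under pics/ and viewed, at most 10 in all, crops included, and the job is handed in when it is done.

```bash
mkdir -p pics
python3 - <<'E'
from plant import robot
import cv2,numpy as np,pickle
for n in("top","side"):
    f=robot.grab_frame(n); cv2.imwrite(f"pics/{n}1.png",f["image"][:,:,::-1]); pickle.dump(f,open(f"{n}.pkl","wb"))
    print(n,f["fx"],-f["R"].T@f["t"],f["R"][2])
s=robot.sense();print(s["t"],s["tcp_pos"],s["tcp_rot"],s["opening"],robot.nose_length)
E
```

```text
top 500.0274671685271 [0.39163536 0.0883194  1.01839555] [ 0.12521172  0.02360573 -0.99184918]
side 446.1745240225465 [0.52120102 0.83059617 0.44703361] [ 4.25347351e-04 -8.93691944e-01 -4.48680876e-01]
0.1 [ 0.30233725 -0.60293459  0.24134007] [-3.13979188e+00  8.32633915e-05  4.64825556e-01] 1.0011430487486122 0.011
```

View pics/top1.png

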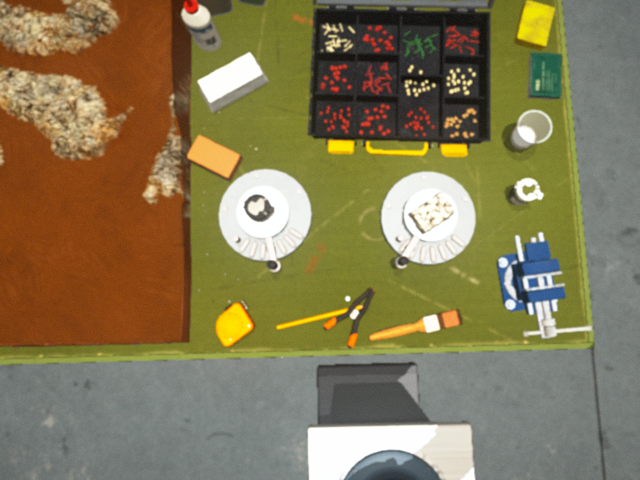

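View pics/side1.png

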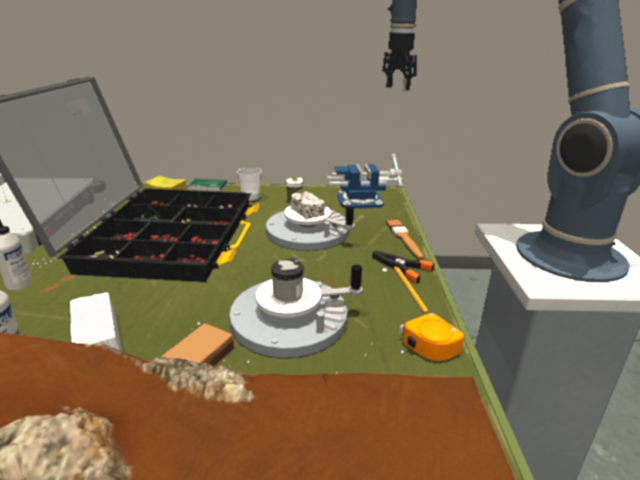

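The top view shows the rock's turntable on the right, with its base near (428,218) and its knob near (402,262). The pot's turntable is on the left, near (265,213). Next I measure them and zoom in.

```bash
cat > h.py <<'E'
import numpy as np,cv2
def cloud(f):
    v,u=np.mgrid[:480,:640]; z=f["range_z"]
    c=np.stack([(u-f["cx"])/f["fx"]*z,(v-f["cy"])/f["fy"]*z,z],-1)
    return (c-f["t"])@f["R"]
def at(f,u,v,h):
    d=f["R"].T@np.array([(u-f["cx"])/f["fx"],(v-f["cy"])/f["fy"],1]); o=-f["R"].T@f["t"]
    return o+d*(h-o[2])/d[2]
E
python3 - <<'E'
from h import *
import pickle
from scipy.optimize import least_squares
f=pickle.load(open("top.pkl","rb"));P=cloud(f)
im=f["image"]
ok=f["range_z"]>0
roi=np.zeros((480,640),bool);roi[165:280,370:490]=1
bench=roi&ok&(abs(P[...,2])<.006);print("bench z",np.median(P[bench][:,2]))
m=roi&ok&(P[...,2]>.013)&(P[...,2]<.027)
n,l,st,_=cv2.connectedComponentsWithStats(m.astype(np.uint8));k=1+np.argmax(st[1:,4]);m=l==k
c=max(cv2.findContours((roi&ok&(P[...,2]>.012)).astype(np.uint8),0,1)[0],key=cv2.contourArea)[:,0]
E=np.array([at(f,u,v,.02) for u,v in c])[:,:2]
r=least_squares(lambda p:np.hypot(*(E-p[:2]).T)-p[2],[*E.mean(0),.095],loss="soft_l1",f_scale=.002);print("pivot,r",r.x)
dark=roi&(im.max(-1)<70)
for lo,hi in((.075,.1),):
    k=dark&ok&(P[...,2]>lo)&(P[...,2]<hi);vs,us=np.where(k);print("knob",k.sum(),us.mean(),vs.mean(),P[k].mean(0),P[k].min(0),P[k].max(0))
    kp=at(f,us.mean(),vs.mean(),.089);d=kp[:2]-r.x[:2];print(kp,np.hypot(*d),np.degrees(np.arctan2(d[1],d[0])))
cv2.imwrite("pics/c1.png",cv2.resize(im[160:285,365:490,::-1],None,fx=4.8,fy=4.8,interpolation=cv2.INTER_CUBIC))
g=pickle.load(open("side.pkl","rb"));Q=cloud(g)
k=(g["image"].max(-1)<70)&(g["range_z"]>0);k[:195]=0;k[232:]=0;k[:,:335]=0;k[:,365:]=0
print("side knob",k.sum(),Q[k].mean(0))
cv2.imwrite("pics/c2.png",cv2.resize(g["image"][170:260,255:375,::-1],None,fx=6,fy=6,interpolation=cv2.INTER_CUBIC))
E
```

```text
bench z -0.00100292291351518
pivot,r [ 0.55509332 -0.09398761  0.09371643]
knob 11 400.09090909090907 261.72727272727275 [ 0.46279842 -0.02610671  0.08455047] [ 0.45829157 -0.02918068  0.07526286] [ 0.46756409 -0.02450883  0.08863535]
[ 0.46245805 -0.02556575  0.089     ] 0.11516442530789567 143.54984504088696
side knob 169 [ 0.46391515 -0.0689646   0.06294213]
```

View pics/c1.png

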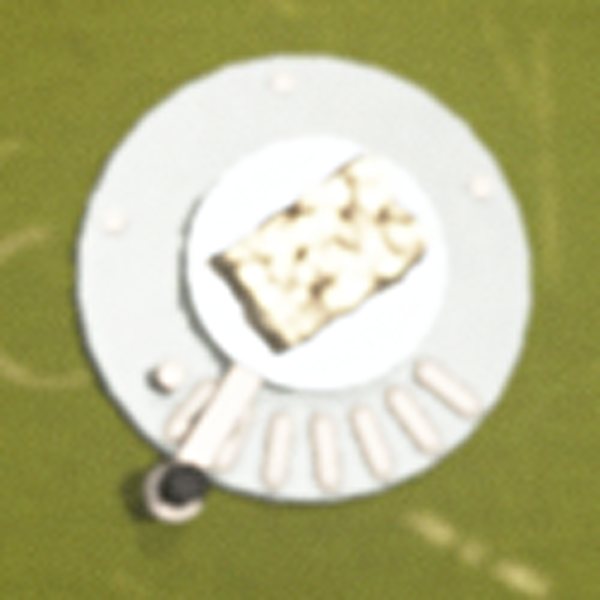

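View pics/c2.png

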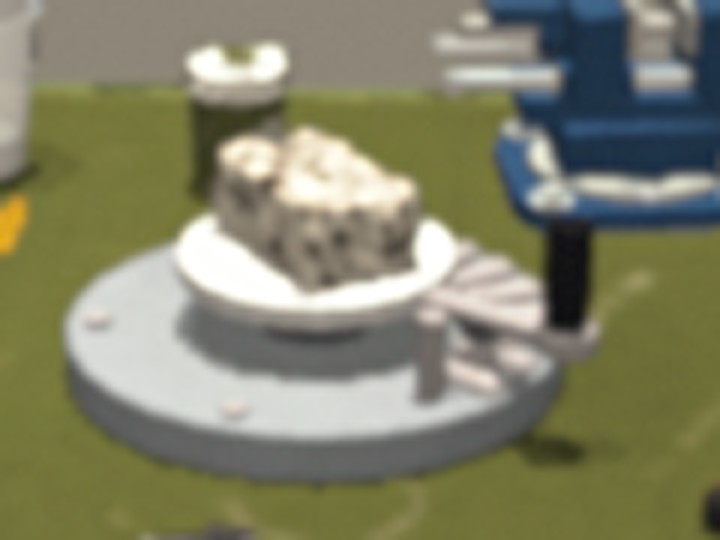

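Crop c1 shows seven teeth, with the lever between the first (185,410) and second (232,445). The post is just outside them at (165,375), so the lever looks to be in notch 1. I check this by computing angles from picked teeth, post and knob.

Run:
```python
from h import *
import pickle
f=pickle.load(open("top.pkl","rb"));piv=np.array([.5551,-.0940])
def pr(n,cu,cv_,h):
    p=at(f,365+(cu+.5)/4.8-.5,160+(cv_+.5)/4.8-.5,h);d=p[:2]-piv
    print(n,p.round(4),"r",np.hypot(*d).round(4),"ang",np.degrees(np.arctan2(d[1],d[0])).round(1)%360)
for i,c in enumerate([(277,450),(325,452),(370,440),(412,420),(448,388)]):pr(f"tooth{i+3}",*c,.026)
pr("post",167,375,.052);pr("knobtop",184,482,.089);pr("leverend",173,494,.048);pr("levermid",220,420,.048);pr("plate",317,262,.05)
g=pickle.load(open("side.pkl","rb"))
p=at(g,255+(568+.5)/6-.5,170+(222)/6-.5,.089);print("side knob top",p)
k=(g["image"].max(-1)<60);k[:200]=0;k[226:]=0;k[:,340:]&=True;k[:,:340]=0;k[:,362:]=0
Q=cloud(g)[k&(g["range_z"]>0)];print(len(Q),np.median(Q,0),Q.min(0),Q.max(0))
```

```text
tooth3 [ 0.4825 -0.078   0.026 ] r 0.0743 ang 167.5
tooth4 [ 0.4811 -0.0976  0.026 ] r 0.0741 ang 182.8
tooth5 [ 0.4854 -0.1164  0.026 ] r 0.0732 ang 197.8
tooth6 [ 0.4932 -0.1341  0.026 ] r 0.0738 ang 212.9
tooth7 [ 0.506  -0.1497  0.026 ] r 0.0743 ang 228.6
post [ 0.512 -0.031  0.052] r 0.0764 ang 124.4
knobtop [ 0.4655 -0.031   0.089 ] r 0.1096 ang 144.9
leverend [ 0.464  -0.0316  0.048 ] r 0.1104 ang 145.6
levermid [ 0.4934 -0.052   0.048 ] r 0.0746 ang 145.7
plate [ 0.5565 -0.0942  0.05  ] r 0.0015 ang 351.7
side knob top [ 0.46712477 -0.03308426  0.089     ]
121 [ 0.46716303 -0.026321    0.0727889 ] [ 0.45918524 -0.03430881  0.05082691] [ 0.47405063 -0.02305375  0.08955713]
```

The teeth give a base yaw of about +2.8°. The lever reads 145.3°, which is 142.5 + 2.8, so it is in notch 1, and the radii (74–76 mm and 110 mm) match the given sizes. I approach and grip along the tangent.

```bash
cat >> h.py <<'E'
PIV=np.array([.5555,-.0940]);YAW=np.radians(2.8)
def pose(q,z=.066,r=.110):
    a=np.radians(142.5)+YAW+q
    return [PIV[0]+r*np.cos(a),PIV[1]+r*np.sin(a),z],[np.pi,0,a-np.pi]
E
python3 - <<'E'
from h import *
from plant import robot
for q in np.radians([0,30,60]):
    j=robot.inverse_kinematics(*pose(q));print(None if j is None else np.round(j,2))
robot.goto(*pose(0,.2)); robot.grip(.6,strength=30)
print(robot.move_straight(pose(0)[0],vel=.12,contact_N=8))
robot.grip(0,strength=30);robot.sleep(.1)
s=robot.sense();print(s["t"],s["tcp_pos"],s["tcp_rot"],s["opening"],s["gripper_force"],s["wrist_force"])
f=robot.grab_frame("side");cv2.imwrite("pics/s2.png",cv2.resize(f["image"][110:270,230:440,::-1],None,fx=3.6,fy=3.6))
E
```

```text
[ 0.1   0.39 -0.15  2.17  0.11  0.59 -2.3 ]
[ 0.27  0.38 -0.2   2.19  0.14  0.58 -1.69]
[ 0.42  0.41 -0.25  2.14  0.18  0.61 -1.09]
False
4.425 [ 0.46513454 -0.03169672  0.06652473] [ 3.14128430e+00 -5.32952855e-04 -6.05832392e-01] 0.1968678794224355 29.360256241250795 [-2.00154107 -1.13383467  5.05392622]
```

View pics/s2.png

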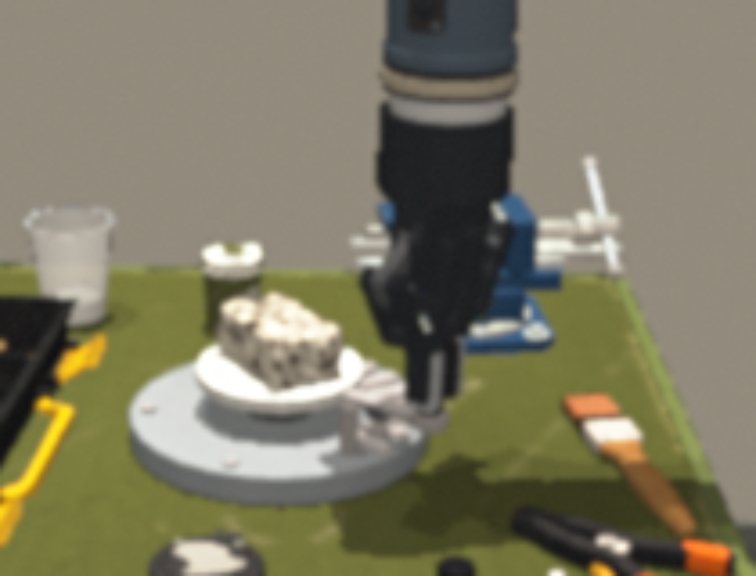

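The picture shows the fingers gripping the knob at (435,380). The opening is 0.197, about 17 mm, which fits the 18 mm knob. Next I turn it notch by notch.

Run:
```python
from h import *
from plant import robot
for n,w in((2,.5),(3,.6),(4,.6),(5,.5)):
    p,o=pose(np.radians(15*(n-1)))
    robot.move_straight(p,vel=.04,attitude=o);robot.sleep(w)
    s=robot.sense();d=np.array(s["tcp_pos"])[:2]-PIV
    print(n,s["t"],np.degrees(np.arctan2(d[1],d[0]))%360-145.3,np.hypot(*d),s["opening"],s["gripper_force"],np.round(s["wrist_force"],1))
    if s["opening"]<.15: print("lost");break
```

```text
2 5.8417 15.445959774479917 0.1096755460380335 0.1997141658942646 29.603061118978076 [-0.9 -1.7  5.5]
3 7.3083 30.687760360282567 0.10970416814160726 0.20213573436737722 29.650359980296344 [-1.3 -2.9  4.5]
4 8.775 45.9095747544026 0.11001150805894169 0.19907384149417395 29.719375079730526 [-1.  -5.6  5.6]
5 10.1417 60.985082196434945 0.11044756700185979 0.19759587727423378 29.739445428731415 [-1.2 -5.8  4.9]
```

Run:
```python
from h import *
from plant import robot
robot.grip(.6);robot.sleep(.2)
p,o=pose(np.radians(60),.2);robot.move_straight(p,vel=.12)
robot.goto([.45,-.4,.25],o)
f=robot.grab_frame("top");im=f["image"];cv2.imwrite("pics/t3.png",cv2.resize(im[160:285,365:490,::-1],None,fx=4.8,fy=4.8,interpolation=cv2.INTER_CUBIC))
s=robot.sense();print(s["t"],s["wrist_force"])
```

```text
13.1167 [ 0.52899963  0.57470005 -1.33925389]
```

View pics/t3.png

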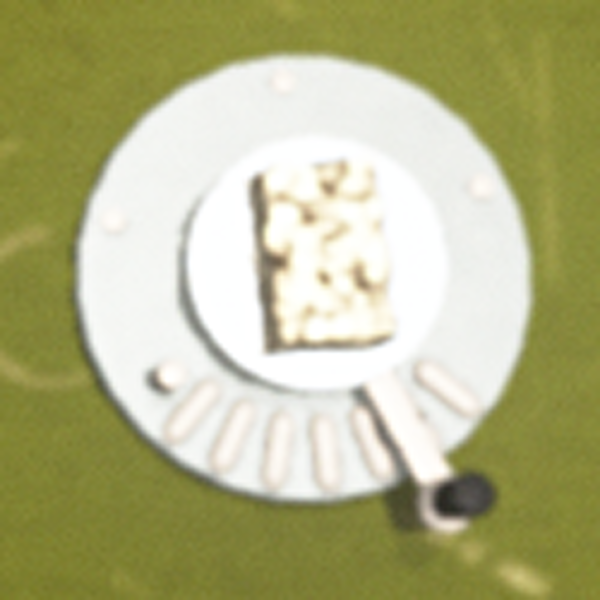

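The picture shows five teeth left of the lever and the seventh at (448,388), with the lever's end at (443,510). Tooth 6 sits at (412,420), largely under the lever, so I check the angle numerically.

Run:
```python
from h import *
import pickle
f=pickle.load(open("top.pkl","rb"))
for n,cu,cv_,h in(("end",443,508,.048),("mid",410,430,.048),("knobtop",470,494,.089)):
    p=at(f,365+(cu+.5)/4.8-.5,160+(cv_+.5)/4.8-.5,h);d=p[:2]-PIV
    print(n,np.hypot(*d),np.degrees(np.arctan2(d[1],d[0]))%360-145.3)
```

```text
end 0.11030232384464761 59.018811953629324
mid 0.07662908588596337 61.15110190660084
knobtop 0.10856475663231846 60.03744560318418
```

The lever has turned 60° from notch 1, so it rests in the fifth notch.

```bash
python3 -c "
from plant import robot
print(robot.close_job())"
```

```text
the job is handed in; nothing more can be done
None
```

The rock's turntable now rests in its fifth notch, clicked over one notch at a time with stops of about 0.6 s in the third and fourth. The knob is released, the pot's turntable was not touched, and the job was handed in at about 13 s.

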